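# Close up the drill-bit case

### The job

Put the drill-bit case away: push its upright bit rack down until it lies flat inside the case, and only then swing the open lid over and press it fully shut, easing it down rather than slamming it. Do it with pushes of the fingertips alone: grip, lift or carry nothing, do not shove the case across the bench or tip it, and leave the things standing and lying around the case undisturbed.

Things in the scene. Friction and masses are not known exactly. Their poses are not given: they have to be found in the camera images.
- case: Open grey sheet-steel drill-bit case, loose on rubber feet, about 2.3 kg in all. Base 160 mm deep (x) by 240 mm wide (y), 4 mm walls, rim 42 mm above the bench. Origin: centre of its underside; x points level from its front to its rear (lid hinge) side, z up. The bit rack pivots near the front wall, the lid on the rear wall. Two big drills lie inside along the rear wall (x 45 to 76 mm, top 35 mm high).
- bit_rack (a joint): Rack angle, rad: 0 = flat inside the base, 1.25 to 1.55 at the start = upright. A bare 3 mm metal panel 216 mm wide, 100 mm from pivot to free edge, nine short drills on its front face. It turns about rack_hinge, parallel to the case's y; to fold, its free edge swings to the rear (case +x) and down, front face ending upward. Stiff pivot (0.28 N m): it stays at any angle it is left.
- rack_hinge (a point): On the rack's pivot line, mid-width: case x = -58 mm, 17 mm above the bench; its axes are the case's.
- rack_lip (a point): On the rack's front face, mid-width, on its bare lip: 88 mm from the pivot line, 3 mm in front of the pivot plane; moves with the rack. Flat, it is 20 mm above the bench. The free edge (100 mm) has a rolled hem standing 5 mm proud of the front face. Nearer the pivot than 79 mm the drills and their holder strips stand 12 mm proud of that face.
- lid (a joint): Lid angle, rad: 0 = fully shut, 1.70 to 1.88 at the start = open, leaning back past upright. A shallow steel tray 160 x 240 mm, 15 mm thick overall. It turns about lid_hinge, parallel to the case's y; to shut, its free edge swings up and over towards the case's front (-x), then down. Stiff hinge (0.48 N m; lid 0.42 kg): it stays at any angle and does not drop. If the rack is still up, the lid strikes it.
- lid_hinge (a point): On the lid's hinge line, mid-width: case x = +80 mm, 42 mm above the bench; its axes are the case's.
- lid_edge (a point): Outer corner of the lid's free edge, mid-width: 160 mm from the hinge line along the lid and 15 mm outward, on its outer face; moves with the lid. When shut it is 57 mm above the bench, over the case's front wall.
- glue_bottle: White glue bottle, 60 mm across, 170 mm tall, standing upright beside the case. Origin: centre of its underside. Loose; a bystander.
- bored_block: Softwood offcut 70 x 110 x 50 mm with two 25 mm bored holes in its top, standing beside the case. Origin: centre of its underside. Loose; a bystander.
- screw_tin: Open round metal tin, 64 mm across, 50 mm high, a little behind the case and off to one side. Origin: centre of its underside. Loose; a bystander.
- forstner_bit: Large wood-boring bit standing on its 25 mm cutting head, 10 mm shank upward, 90 mm tall, a little behind the case and off to one side. Origin: centre of its underside. Loose, easily tipped; a bystander.
- wrench: Open-ended wrench, 150 mm long, lying flat in front of the case. Loose; a bystander.

How it is judged:
By the outcome, as a careful person would: the job done as asked, in the order asked, and still so for the second after the job is handed in, with the robot touching nothing.
It also fails if it takes over 48 s, if anything falls off the work surface, if the arm or the gripper's body presses on something with over 40 N, if the wrist force passes 120 N, or if a joint passes its speed limit or range.

### The arm

A 6-joint arm with a two-finger parallel gripper is mounted at the origin on the work surface. World frame = base frame: x ahead of the robot, y to its left, z up, the work surface at z = 0. Lengths are in m, angles in rad, forces in N, time in s.
With the tool pointing down it reaches from about 0.275 to 0.825 m from the base axis. Payload 5.2 kg.
Tool frame: the origin (TCP) lies between the finger pads; the fingertips stand 22 mm ahead of it and the grasp point (between the pads) lies 3 mm ahead of it; z points along the fingers, y is the direction in which the jaws open and shut (so a half turn about z gives the same grasp; the last joint's range is limited). The gripper opens to 93 mm and grips with 3 to 60 N. Pads are 15 mm wide; open, the fingers measure 128 mm over their backs; the gripper's body (75 mm by 188 mm) begins 65 mm behind the grasp point.
Start: joints at [1.036, 0.259, 1.535, -0, 1.348, -0.203], TCP at [0.179, 0.52, 0.241] pointing down, gripper open.
Joint ranges: [-3.14, 3.14], [-0.91, 2.08], [0.19, 2.58], [-1.22, 4.36], [0.22, 2.71], [-3.12, 3.12]. Speed limits (rad/s): [2.57, 2.57, 3.14, 3.14, 3.14, 3.14].

### API

Orientations are given as a unit quaternion [x, y, z, w].
In Python, from station import get_state, read_camera, calibration, job_done gives the robot as it stands. The module is installed in compiled form; this text tells all that it offers.
- The arm moves only by the shell command python3 -m jog 'ROWS' [FORCE]. ROWS is JSON, one flat list of numbers, 7 for each row, row after row: the turn, a rotation vector about the tool's x, y, z in rad, then the shift along the tool's x, y, z in m, then the opening, from -1 (shut) to 1 (fully open). In form: [wx, wy, wz, x, y, z, jaw, wx, wy, wz, x, y, z, jaw, ...]. A call has 1 to 10 rows; each row shifts and turns the pose as measured when the row begins, along the tool's axes as they then stand; what a row does not reach is not made up. A row lasts 1/12 s, in which the tool goes at most 41.7 mm and 7.16 degrees, less where a joint would pass 70% of its speed; a pose out of reach is approached as far as the arm can. A call with a gripper value outside its range is refused whole. The fingers move at their own pace and stop on an object; FORCE is the grip in N (left out, the last holds). Time passes only in rows, so rows that do not move let the fingers close. It gives the time, the measured TCP pose, the force and the opening at its end, in the units of the state.
- get_state(): the state, without advancing time (a new reading comes with each control period).
- read_camera(name): name is "scene" or "side" or "wrist"; returns (picture, depth): 480x640x3 uint8, red, green, blue; 480x640 float32, m along the optical axis (not along the pixel's ray), 0 where there is no reading.
- calibration(name): a dict with "fx", "fy", "cx", "cy" (pixels), "pose" (4x4, takes a point from camera to world coordinates). Camera axes: x right, y down, z forward; pixel columns grow to the right and rows downward; lengths in m; the calibration is good to about 2 mm. A picture is of the moment at which its call begins: read the wrist's pose just before it. calibration takes no time and is no camera call; for the wrist camera it gives the pose at the moment of the call.
- job_done(): hands the job in, once; it reports no verdict.
The state is a dict: "clock": time; "joint_positions": joint angles; "qvel": joint speeds; "tau": joint torques, N m; "eef_pos": TCP position; "ee_rot": TCP orientation; "wrist_force": force on the tool from outside, world axes, zero at the start; "ft_torque": the same for the moment, N m; "width": finger opening in m.
Only numpy, scipy, OpenCV 4.12 (cv2) and the standard library are available. Lean on these libraries where they do the work, as an engineer would, in place of code of your own. Each camera call takes 0.05 s, during which the arm holds its last target.

## Working session

There is one attempt and no reset: what is moved stays moved. The work goes in short steps, Python scripts to look and compute and a shell command to move; the robot and the scene stay as the last step left them, time stands still between calls to the robot, and variables do not carry over. Pictures are saved under pics/ and viewed, and the job is handed in when it is done.

```bash
mkdir -p pics; ls
python3 - <<'E'
from station import *
import cv2,numpy as np
s=get_state(); print({k:np.round(v,3) for k,v in s.items()})
for n in("scene","side","wrist"):
    c=calibration(n); p,d=read_camera(n)
    cv2.imwrite(f"pics/{n}0.png",p[:,:,::-1]); np.savez(f"{n}0.npz",p=p,d=d,**{k:np.array(v) for k,v in c.items()})
    print(n,{k:np.round(v,3).tolist() for k,v in c.items()})
E
```

```text
pics
{'clock': np.float64(0.0), 'joint_positions': array([ 1.036,  0.259,  1.536, -0.   ,  1.348, -0.203]), 'qvel': array([-0.001, -0.   , -0.   ,  0.001, -0.001, -0.001]), 'tau': array([-1.000e-03, -4.373e+01, -2.840e+01,  7.200e-02,  4.100e-02,
       -0.000e+00]), 'eef_pos': array([0.179, 0.52 , 0.24 ]), 'ee_rot': array([ 0.165,  0.986, -0.001, -0.   ]), 'wrist_force': array([ 0.864, -0.243, -0.234]), 'ft_torque': array([ 0.015,  0.019, -0.011]), 'width': np.float64(0.093)}
scene {'fx': 511.383, 'fy': 511.383, 'cx': 321.883, 'cy': 231.952, 'pose': [[-0.872, 0.341, -0.352, 0.902], [0.49, 0.601, -0.631, 0.702], [-0.004, -0.723, -0.691, 0.736], [0.0, 0.0, 0.0, 1.0]]}
side {'fx': 619.756, 'fy': 619.756, 'cx': 316.268, 'cy': 238.956, 'pose': [[0.692, -0.443, 0.569, -0.094], [-0.721, -0.411, 0.557, -0.555], [-0.013, -0.797, -0.604, 0.765], [0.0, 0.0, 0.0, 1.0]]}
wrist {'fx': 381.509, 'fy': 381.509, 'cx': 316.739, 'cy': 241.143, 'pose': [[0.326, 0.902, 0.282, 0.099], [0.945, -0.31, -0.098, 0.547], [-0.001, 0.299, -0.954, 0.384], [0.0, 0.0, 0.0, 1.0]]}
```

View pics/scene0.png

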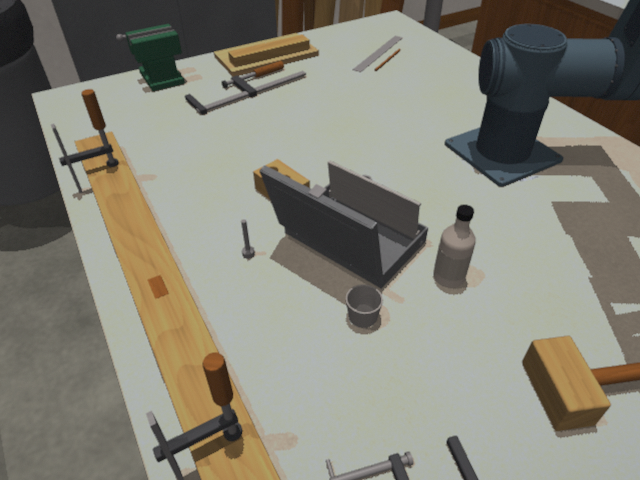

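View pics/side0.png

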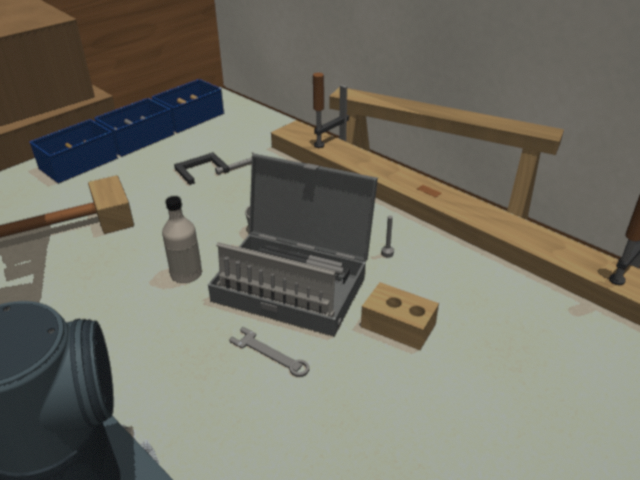

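View pics/wrist0.png

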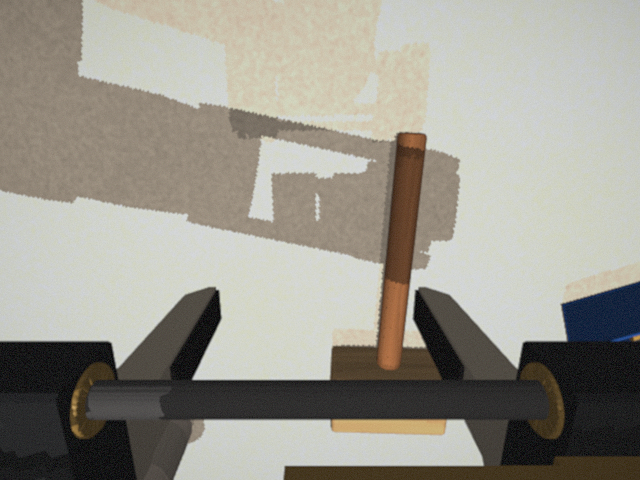

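The scene view shows the case in the middle (lid around 320,220, open towards the robot). The bottle is at (455,250), the tin at (364,305), the bit at (247,240) and the block at (280,180). The side view shows the upright rack (220-340, 245-310), the lid, and the wrench in front at (270,350). I'll enlarge a crop next.

```bash
cat > h.py <<'E'
import numpy as np,cv2
def load(f):
    z=np.load(f); return {k:z[k] for k in z.files}
def world(c,d=None):
    d=c['d'] if d is None else d
    v,u=np.mgrid[0:480,0:640]
    X=np.stack([(u-c['cx'])/c['fx']*d,(v-c['cy'])/c['fy']*d,d],-1)
    W=X@c['pose'][:3,:3].T+c['pose'][:3,3]; W[d==0]=np.nan
    return W
def ray(c,u,v,z):
    "point on pixel ray at height z"
    r=c['pose'][:3,:3]@np.array([(u-c['cx'])/c['fx'],(v-c['cy'])/c['fy'],1]); o=c['pose'][:3,3]
    return o+r*(z-o[2])/r[2]
def proj(c,P):
    P=np.atleast_2d(P); q=(P-c['pose'][:3,3])@c['pose'][:3,:3]
    return np.stack([q[:,0]/q[:,2]*c['fx']+c['cx'],q[:,1]/q[:,2]*c['fy']+c['cy']],1)
def crop(c,u0,v0,w,h,s,f):
    p=c['p'][v0:v0+h,u0:u0+w,::-1]; cv2.imwrite(f,cv2.resize(p,None,fx=s,fy=s,interpolation=cv2.INTER_CUBIC))
E
python3 - <<'E'
from h import *
s=load('side0.npz'); crop(s,190,140,200,200,3,'pics/s_crop.png')
c=load('scene0.npz'); crop(c,230,150,260,195,3,'pics/c_crop.png')
E
```

```text
(no output)
```

View pics/s_crop.png

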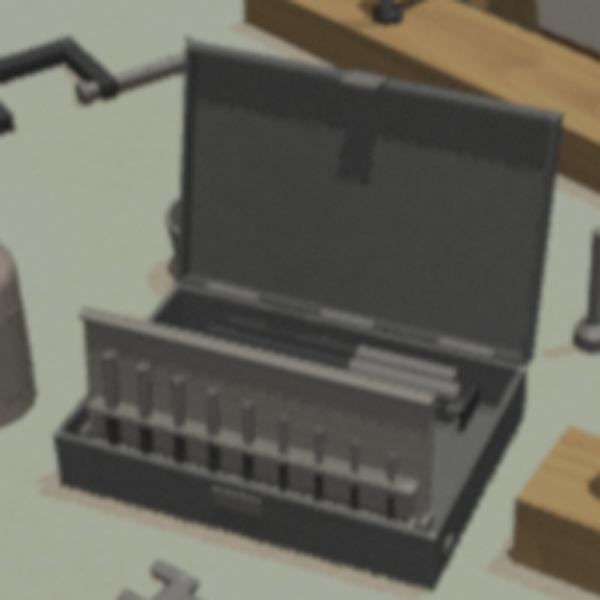

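View pics/c_crop.png

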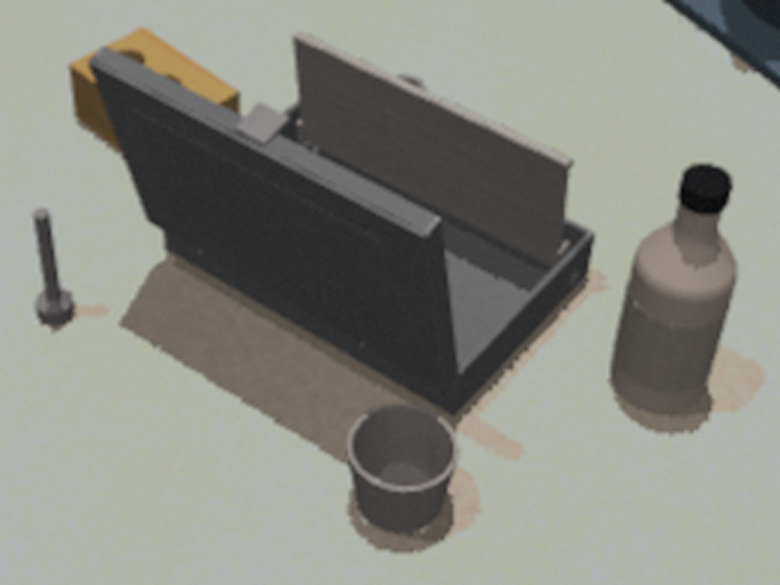

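```bash
cat >> h.py <<'E'
def case2w(p,P):
    x,y,a=p[:3]; P=np.atleast_2d(P); R=np.array([[np.cos(a),-np.sin(a),0],[np.sin(a),np.cos(a),0],[0,0,1]])
    return P@R.T+[x,y,0]
def rackpt(th,r,n,y):  # r along panel, n in front face dir
    return np.array([-.058+r*np.cos(th)-n*np.sin(th), y, .017+r*np.sin(th)+n*np.cos(th)])
def lidpt(th,r,n,y):
    return np.array([.08-r*np.cos(th)+n*np.sin(th), y, .042+r*np.sin(th)+n*np.cos(th)])
E
python3 - <<'E'
from h import *
from scipy.optimize import least_squares
S=load('side0.npz');C=load('scene0.npz')
s=lambda x,y:(190+x/3,140+y/3); c=lambda x,y:(230+x/3,150+y/3)
obs=[(S,s(57,437),lambda p:[-.08,.12,.042]),(S,s(437,548),lambda p:[-.08,-.12,.042]),(S,s(435,587),lambda p:[-.08,-.12,0.0]),(S,s(525,368),lambda p:[.08,-.12,.042]),
(S,s(187,40),lambda p:lidpt(p[3],.16,0.,.12)),(S,s(560,115),lambda p:lidpt(p[3],.16,0.,-.12)),
(S,s(83,310),lambda p:rackpt(p[4],.1,0.002,.108)),(S,s(435,400),lambda p:rackpt(p[4],.1,0.002,-.108)),
(C,c(591,233),lambda p:[-.08,.12,.042]),(C,c(458,372),lambda p:[.08,.12,.042]),(C,c(455,412),lambda p:[.08,.12,0]),
(C,c(570,160),lambda p:rackpt(p[4],.1,0,.108)),(C,c(297,38),lambda p:rackpt(p[4],.1,0,-.108)),
(C,c(437,235),lambda p:lidpt(p[3],.16,.015,.12)),(C,c(98,67),lambda p:lidpt(p[3],.16,.015,-.12))]
f=lambda p:np.concatenate([(proj(k,case2w(p,g(p)))[0]-o) for k,o,g in obs])
r=least_squares(f,[.5,.1,0,1.8,1.4],loss='soft_l1'); p=r.x
print(np.round(p,4)); print(np.round(f(p).reshape(-1,2),1).tolist())
np.save('fit.npy',p)
# depth cloud check
for k,n in((S,'side'),(C,'scene')):
    W=world(k).reshape(-1,3); a=p[2]
    R=np.array([[np.cos(a),-np.sin(a)],[np.sin(a),np.cos(a)]])
    L=W.copy(); L[:,:2]=(W[:,:2]-p[:2])@R
    m=np.isfinite(L[:,0])&(abs(L[:,0])<.25)&(abs(L[:,1])<.3)&(L[:,2]>-.02)&(L[:,2]<.3); L=L[m]
    np.save(n+'_L.npy',L)
    print(n,'floor z',np.median(L[L[:,2]<.01,2]))
    lid=L[(abs(L[:,1])<.1)&(L[:,2]>.07)&(L[:,0]>.05)]
    A=np.polyfit(lid[:,2],lid[:,0],1); print('lid ang',np.arctan2(1,-A[0]),'x at z.042',np.polyval(A,.042),'ymin/max',np.percentile(L[(L[:,2]>.07)&(L[:,0]>.06),1],[.5,99.5]), 'top',np.percentile(lid[:,2],99.5))
    rk=L[(abs(L[:,1])<.1)&(L[:,2]>.05)&(L[:,0]<.0)&(L[:,0]>-.1)]
    A=np.polyfit(rk[:,2],rk[:,0],1); print('rack ang',np.arctan2(1,A[0]),'x at .017',np.polyval(A,.017),'top',np.percentile(rk[:,2],99.5))
E
```

```text
[0.4781 0.0781 0.3898 1.8115 1.4825]
[[-1.5, -0.1], [-0.2, -2.9], [0.3, 1.9], [0.3, -0.6], [-1.6, 2.4], [-1.4, 1.2], [-0.9, 0.8], [-0.2, -0.5], [0.6, -1.1], [0.3, 0.2], [-0.5, 1.9], [-0.9, 0.1], [-1.6, -1.6], [-3.8, 0.5], [-4.2, -1.5]]
side floor z 0.0013000179061714023
lid ang 1.7832442831644804 x at z.042 0.09552394771325687 ymin/max [-0.1366864  0.118645 ] top 0.2016685361020896
rack ang 1.37723975055661 x at .017 -0.06786602329673429 top 0.11970805208801695
scene floor z 0.0020863617108324295
lid ang 1.751267783015836 x at z.042 0.10119493075895504 ymin/max [-0.13598426  0.11977361] top 0.20358903241532286
rack ang 1.4734032101315726 x at .017 -0.0562087616786632 top 0.12035811286849246
```

```bash
cat >> h.py <<'E'
def draw(k,p,f,u0,v0,w,h,s):
    im=cv2.resize(k['p'][v0:v0+h,u0:u0+w,::-1],None,fx=s,fy=s,interpolation=cv2.INTER_CUBIC)
    def poly(P,col):
        q=((proj(k,case2w(p,np.array(P)))-[u0,v0]+.5)*s).astype(int); cv2.polylines(im,[q.reshape(-1,1,2)],True,col,1,cv2.LINE_AA)
    for z in(0,.042): poly([[a*.08,b*.12,z] for a,b in((-1,-1),(-1,1),(1,1),(1,-1))],(0,0,255))
    for n in(0,.015): poly([lidpt(p[3],r,n,y) for r,y in((0,-.12),(0,.12),(.16,.12),(.16,-.12))],(0,255,0))
    for n in(0,.003): poly([rackpt(p[4],r,n,y) for r,y in((0,-.108),(0,.108),(.1,.108),(.1,-.108))],(255,255,0))
    cv2.imwrite(f,im)
E
python3 - <<'E'
from h import *
p=np.load('fit.npy'); p[0]+=.002*np.cos(p[2]);p[1]+=.002*np.sin(p[2]); p[3]=1.77
draw(load('side0.npz'),p,'pics/s_ov.png',190,140,200,200,3)
draw(load('scene0.npz'),p,'pics/c_ov.png',230,150,260,195,3)
E
```

```text
(no output)
```

View pics/s_ov.png

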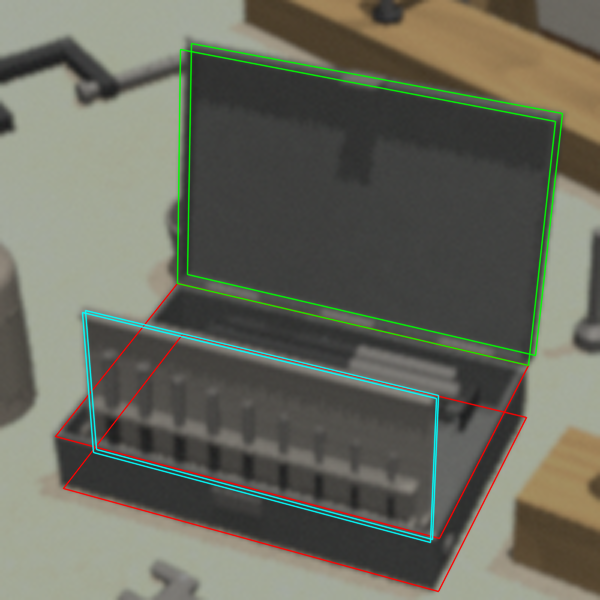

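View pics/c_ov.png

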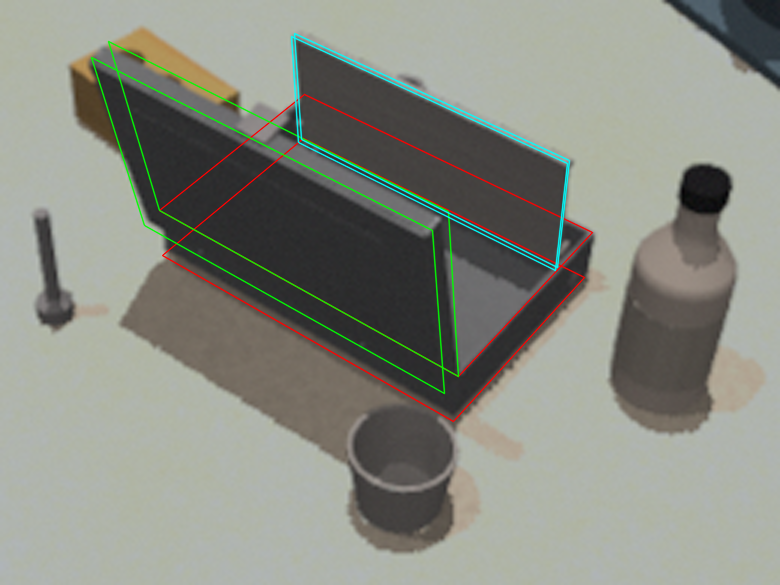

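The overlay fits to about 3 mm. The case is at roughly (0.480, 0.079) with yaw 0.39, the rack at 1.48 and the lid at 1.77–1.81. I'll keep the tool vertical with jaws shut, jaw axis along case y, and work at mid-width. First step is turning the wrist.

```bash
cat > g.py <<'E'
import sys
from station import get_state
import numpy as np
from scipy.spatial.transform import Rotation as R
P=np.array([.480,.079,.390])
def go(*t):
    s=get_state(); q=R.from_quat(s['ee_rot']); tip=s['eef_pos']+q.apply([0,0,.022])
    c=R.from_euler('z',P[2]); o=np.array([P[0],P[1],0])
    print('t',round(float(s['clock']),2),'tip case',np.round(c.inv().apply(tip-o)*1e3,1),'F case',np.round(c.inv().apply(s['wrist_force']),1),'w',round(float(s['width'])*1e3,1))
    # tool axes in case
    want=c*R.from_matrix([[-1,0,0],[0,1,0],[0,0,-1]])
    print(' rot needed',np.round((q.inv()*want).as_rotvec(),3))
    if len(t)==3: print(' shift in wanted axes mm',np.round(want.inv().apply(c.apply(np.array(t)/1e3)+o-tip)*1e3,1))
go(*map(float,sys.argv[1:]))
E
python3 -m jog '[0,0,-0.12,0,0,0,-1, 0,0,-0.12,0,0,0,-1, 0,0,-0.12,0,0,0,-1, 0,0,-0.12,0,0,0,-1, 0,0,-0.12,0,0,0,-1, 0,0,-0.116,0,0,0,-1]' 10; python3 g.py -85 0 200
```

```text
clock: 0.65
eef_pos: [0.1782, 0.5185, 0.2377]
ee_rot: [-0.204, 0.979, -0.002, -0.002]
wrist_force: [-0.0, -1.0, -0.2]
width: 0.0578
t 0.65 tip case [-112.2  521.1  215.7] F case [-0.4 -0.9 -0.2] w 57.8
 rot needed [-0.004 -0.005  0.021]
 shift in wanted axes mm [ -27.2 -521.1   15.7]
```

```bash
python3 -m jog '[0,0,0.02,0,-0.04,0,-1, 0,0,0,0,-0.04,0,-1, 0,0,0,0,-0.04,0,-1, 0,0,0,0,-0.04,0,-1, 0,0,0,0,-0.04,0,-1, 0,0,0,0,-0.04,0,-1, 0,0,0,0,-0.04,0,-1, 0,0,0,0,-0.04,0,-1, 0,0,0,0,-0.04,0,-1,0,0,0,0,-0.04,0,-1]'; python3 g.py -85 0 150
```

```text
clock: 1.48
eef_pos: [0.3349, 0.1419, 0.2353]
ee_rot: [-0.205, 0.979, -0.002, -0.003]
wrist_force: [1.6, -0.0, -0.1]
width: 0.0005
t 1.48 tip case [-110.5  113.3  213.3] F case [ 1.5 -0.6 -0.1] w 0.5
 rot needed [-0.003 -0.007  0.024]
 shift in wanted axes mm [ -25.5 -113.3   63.3]
```

```bash
python3 -m jog '[0,0,0.024,-0.01,-0.038,0,-1, 0,0,0,-0.01,-0.038,0,-1, 0,0,0,-0.005,-0.037,0.03,-1, 0,0,0,0,0,0.03,-1, 0,0,0,0,0,0.03,-1, 0,0,0,0,0,0.02,-1, 0,0,0,0,0,0,-1]'; python3 g.py -80 0 100
python3 - <<'E'
from station import *
import numpy as np
from h import *
for n in("side","wrist"):
    c=calibration(n);p,d=read_camera(n); np.savez(f"{n}1.npz",p=p,d=d,**{k:np.array(v) for k,v in c.items()})
s=load('side1.npz'); crop(s,190,140,200,200,3,'pics/s1.png')
cv2.imwrite('pics/w1.png',load('wrist1.npz')['p'][:,:,::-1])
E
```

```text
clock: 2.07
eef_pos: [0.4061, 0.0364, 0.1289]
ee_rot: [-0.186, 0.982, -0.005, 0.002]
wrist_force: [-1.0, -0.5, -0.3]
width: 0.0003
t 2.07 tip case [-84.5 -11.6 106.9] F case [-1.1 -0.1 -0.3] w 0.3
 rot needed [-0.011  0.002 -0.015]
 shift in wanted axes mm [-4.5 11.6  6.9]
```

View pics/s1.png

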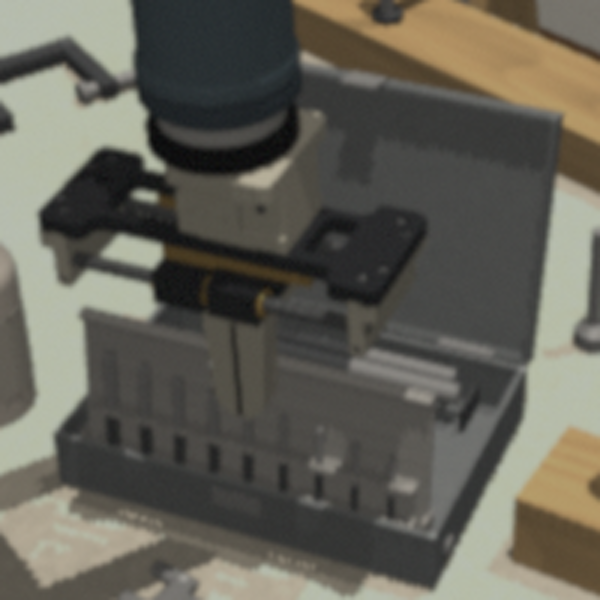

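View pics/w1.png

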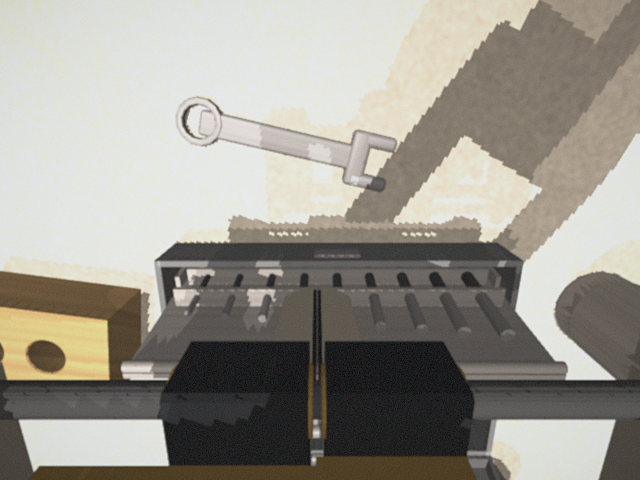

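```bash
python3 -m jog '[-0.01,0,-0.015,0,0.006,0.004,-1, 0,0,0,-0.005,0.006,0.004,-1, 0,0,0,0,0,0,-1]'; python3 g.py -75 0 101
python3 -c "
from h import rackpt
import numpy as np
for th in np.arange(1.5,-.01,-.15):
    q=rackpt(th,.092,.003,0)*1e3; print(round(th,2),'tip centre',np.round(q[0]-7.5,1),np.round(q[2],1))"
```

```text
clock: 2.42
eef_pos: [0.4105, 0.0509, 0.1269]
ee_rot: [-0.195, 0.981, -0.002, 0.006]
wrist_force: [0.3, 0.5, -1.3]
width: 0.0009
t 2.42 tip case [-74.7   0.3 104.9] F case [ 0.5  0.4 -1.3] w 0.9
 rot needed [-0.005  0.012  0.003]
 shift in wanted axes mm [ 0.3 -0.3  3.9]
1.5 tip centre -62.0 109.0
1.35 tip centre -48.3 107.4
1.2 tip centre -35.0 103.8
1.05 tip centre -22.3 98.3
0.9 tip centre -10.7 90.9
0.75 tip centre -0.2 81.9
0.6 tip centre 8.7 71.4
0.45 tip centre 16.0 59.7
0.3 tip centre 21.5 47.1
0.15 tip centre 25.0 33.7
0.0 tip centre 26.5 20.0
```

```bash
python3 -m jog '[-0.005,0.012,0,-0.006,0,0,-1, 0,0,0,-0.006,0,0,-1, 0,0,0,-0.006,0,0,-1, 0,0,0,-0.006,0,0,-1, 0,0,0,-0.004,0,0,-1]'; python3 g.py -35 0 103
```

```text
clock: 2.83
eef_pos: [0.4365, 0.0637, 0.1281]
ee_rot: [-0.197, 0.98, -0.001, -0.002]
wrist_force: [-3.2, -1.6, -1.8]
width: 0.0006
t 2.83 tip case [-46.2   2.4 106.1] F case [-3.6 -0.3 -1.8] w 0.6
 rot needed [-0.001 -0.005  0.007]
 shift in wanted axes mm [-11.2  -2.4   3.1]
```

```bash
python3 -m jog '[0,0,0,-0.006,0,0,-1, 0,0,0,-0.006,0,0.002,-1, 0,0,0,-0.006,0,0.002,-1]'; python3 g.py -22 0 96
```

```text
clock: 3.08
eef_pos: [0.4535, 0.0711, 0.1231]
ee_rot: [-0.197, 0.98, -0.001, -0.004]
wrist_force: [-3.8, -3.2, -4.0]
width: 0.0005
t 3.08 tip case [-27.7   2.8 101.1] F case [-4.7 -1.5 -4. ] w 0.5
 rot needed [ 0.    -0.008  0.007]
 shift in wanted axes mm [-5.7 -2.8  5.1]
```

```bash
python3 -m jog '[0,-0.008,0.007,-0.005,0,0.005,-1, 0,0,0,-0.005,0,0.004,-1, 0,0,0,-0.005,0,0.005,-1, 0,0,0,-0.005,0,0.005,-1]'; python3 g.py -4 0 79
```

```text
clock: 3.42
eef_pos: [0.4765, 0.0802, 0.1035]
ee_rot: [-0.193, 0.981, 0.0, 0.003]
wrist_force: [-1.9, 0.2, 0.3]
width: 0.0004
t 3.42 tip case [-2.7  2.4 81.5] F case [-1.7  0.8  0.3] w 0.4
 rot needed [-0.001  0.006 -0.001]
 shift in wanted axes mm [ 1.3 -2.4  2.5]
```

```bash
python3 -m jog '[0,0.006,0,-0.004,-0.001,0.006,-1, 0,0,0,-0.004,-0.001,0.006,-1, 0,0,0,-0.003,0,0.006,-1, 0,0,0,-0.003,0,0.006,-1]'; python3 g.py 15 0 52
```

```text
clock: 3.75
eef_pos: [0.4937, 0.0849, 0.0776]
ee_rot: [-0.193, 0.981, -0.0, 0.002]
wrist_force: [-2.8, 1.1, 1.2]
width: 0.0007
t 3.75 tip case [14.9  0.2 55.6] F case [-2.2  2.1  1.2] w 0.7
 rot needed [-0.001  0.003 -0.001]
 shift in wanted axes mm [-0.1 -0.2  3.6]
```

```bash
python3 -m jog '[0,0,0,-0.002,0,0.005,-1, 0,0,0,-0.002,0,0.004,-1]'; python3 g.py 15 0 52
```

```text
clock: 3.92
eef_pos: [0.4978, 0.0866, 0.0669]
ee_rot: [-0.193, 0.981, 0.0, 0.001]
wrist_force: [-0.8, -0.7, 1.2]
width: 0.0003
t 3.92 tip case [19.4  0.3 44.9] F case [-1.1 -0.4  1.2] w 0.3
 rot needed [-0.     0.002 -0.001]
 shift in wanted axes mm [ 4.4 -0.3 -7.1]
```

```bash
python3 -m jog '[0,0,0,0.003,0,-0.03,-1, 0,0,0,0,0,-0.01,-1, 0,0,0,-0.017,0,0,-1, 0,0,0,0,0,0,-1]'; python3 g.py 34 0 40
python3 - <<'E'
from station import *
import numpy as np
from h import *
for n in("side","wrist"):
    c=calibration(n);p,d=read_camera(n); np.savez(f"{n}2.npz",p=p,d=d,**{k:np.array(v) for k,v in c.items()})
s=load('side2.npz'); crop(s,190,140,200,200,3,'pics/s2.png')
E
```

```text
clock: 4.25
eef_pos: [0.5115, 0.0917, 0.1053]
ee_rot: [-0.193, 0.981, 0.0, 0.0]
wrist_force: [-0.2, 0.5, 0.2]
width: 0.0006
t 4.25 tip case [34.  -0.2 83.3] F case [0.  0.6 0.2] w 0.6
 rot needed [ 0.     0.001 -0.002]
 shift in wanted axes mm [-0.   0.2 43.3]
```

View pics/s2.png

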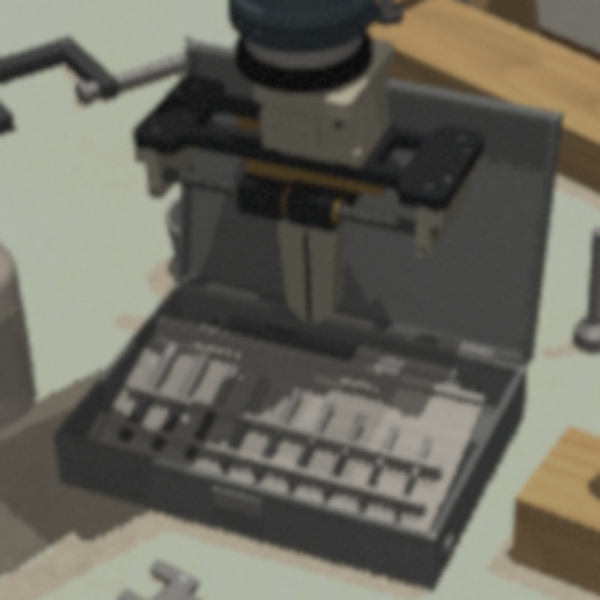

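The side view shows the rack folded most of the way, with its hem running from about crop (160,320) to (480,400), and the case unmoved. The fingertips are above the lip. Pressing down next.

```bash
python3 -m jog '[0,0,0,0,0,0.02,-1, 0,0,0,0,0,0.01,-1, 0,0,0,0,0,0.006,-1, 0,0,0,0,0,0.006,-1,0,0,0,0,0,0.006,-1]'; python3 g.py 34 0 25
```

```text
clock: 4.77
eef_pos: [0.5085, 0.091, 0.0551]
ee_rot: [-0.193, 0.981, -0.0, -0.0]
wrist_force: [1.7, 0.4, 0.5]
width: 0.0005
t 4.77 tip case [30.9  0.3 33.1] F case [ 1.7 -0.3  0.5] w 0.5
 rot needed [-0.    -0.    -0.002]
 shift in wanted axes mm [-3.1 -0.3  8.1]
```

```bash
python3 -m jog '[0,0,0,0,0,0.003,-1, 0,0,0,0,0,0.003,-1]'; python3 g.py 34 0 25
```

```text
clock: 4.93
eef_pos: [0.5082, 0.0909, 0.0481]
ee_rot: [-0.193, 0.981, 0.0, -0.0]
wrist_force: [0.8, 0.8, 1.0]
width: 0.0006
t 4.93 tip case [30.6  0.3 26.1] F case [1.  0.5 1. ] w 0.6
 rot needed [ 0.    -0.001 -0.002]
 shift in wanted axes mm [-3.4 -0.3  1.1]
```

```bash
python3 -m jog '[0,0,0,0,0,0.003,-1, 0,0,0,0,0,0.002,-1]'; python3 g.py 34 0 20
```

```text
clock: 5.1
eef_pos: [0.5085, 0.0909, 0.0463]
ee_rot: [-0.193, 0.981, -0.0, 0.0]
wrist_force: [-9.4, -0.4, 30.8]
width: 0.0008
t 5.1 tip case [30.9  0.2 24.3] F case [-8.8  3.2 30.8] w 0.8
 rot needed [-0.    -0.    -0.001]
 shift in wanted axes mm [-3.1 -0.2  4.3]
```

```bash
python3 -m jog '[0,0,0,0,0,0.002,-1]'; python3 g.py 34 0 20
```

```text
clock: 5.18
eef_pos: [0.5085, 0.0909, 0.0465]
ee_rot: [-0.193, 0.981, -0.0, 0.0]
wrist_force: [-6.6, -0.2, 21.9]
width: 0.0005
t 5.18 tip case [30.9  0.2 24.5] F case [-6.2  2.4 21.9] w 0.5
 rot needed [-0.001  0.    -0.001]
 shift in wanted axes mm [-3.1 -0.2  4.5]
```

```bash
python3 -m jog '[0,0,0,0,0,-0.03,-1, 0,0,0,0,0,-0.04,-1, 0,0,0,0,0,-0.04,-1, 0,0,0,0,0,-0.04,-1, 0,0,0,0,0,-0.04,-1, 0,0,0,0,0,-0.02,-1, 0,0,0,0,0,0,-1]'; python3 g.py 165 0 230
python3 - <<'E'
from station import *
import numpy as np
from h import *
for n in("side","wrist","scene"):
    c=calibration(n);p,d=read_camera(n); np.savez(f"{n}3.npz",p=p,d=d,**{k:np.array(v) for k,v in c.items()})
s=load('side3.npz'); crop(s,190,140,200,200,3,'pics/s3.png')
cv2.imwrite('pics/w3.png',load('wrist3.npz')['p'][:,:,::-1])
P=np.array([.480,.079,.390]);a=P[2];R=np.array([[np.cos(a),-np.sin(a)],[np.sin(a),np.cos(a)]])
for n in("side3","wrist3"):
    W=world(load(n+'.npz')).reshape(-1,3); L=W.copy();L[:,:2]=(W[:,:2]-P[:2])@R
    for x0,x1 in((.023,.034),(.034,.042),(-.03,0),(-.2,-.13)):
      for y0,y1 in((-.1,-.05),(.05,.1)):
        m=(L[:,0]>x0)&(L[:,0]<x1)&(L[:,1]>y0)&(L[:,1]<y1)&(L[:,2]<.1); print(n,x0,y0,m.sum(),np.round(np.percentile(L[m,2],[10,50,90])*1e3,1) if m.sum()>5 else '')
E
```

```text
clock: 5.77
eef_pos: [0.5037, 0.0906, 0.2643]
ee_rot: [-0.194, 0.981, 0.0, -0.006]
wrist_force: [1.4, 0.3, -0.3]
width: 0.0006
t 5.77 tip case [ 26.1   1.8 242.3] F case [ 1.4 -0.3 -0.3] w 0.6
 rot needed [ 0.003 -0.011 -0.   ]
 shift in wanted axes mm [-138.9   -1.8   12.3]
side3 0.023 -0.1 131 [19.6 21.5 25. ]
side3 0.023 0.05 80 [20.  21.6 23.3]
side3 0.034 -0.1 87 [20.7 24.3 26.9]
side3 0.034 0.05 98 [20.  24.2 27. ]
side3 -0.03 -0.1 335 [20.1 24.7 32.6]
side3 -0.03 0.05 287 [20.8 28.6 33.3]
side3 -0.2 -0.1 1017 [-0.3  2.1  8.7]
side3 -0.2 0.05 912 [-0.5  1.3  3. ]
wrist3 0.023 -0.1 550 [19.4 20.6 22.8]
wrist3 0.023 0.05 501 [19.6 20.6 21.5]
wrist3 0.034 -0.1 216 [23.6 25.  26.1]
wrist3 0.034 0.05 315 [20.4 24.7 26.2]
wrist3 -0.03 -0.1 1499 [19.7 20.9 31.5]
wrist3 -0.03 0.05 1508 [19.8 21.3 31.7]
wrist3 -0.2 -0.1 2553 [-0.3  1.2  8.1]
wrist3 -0.2 0.05 2549 [-0.6  0.6  1.7]
```

View pics/s3.png

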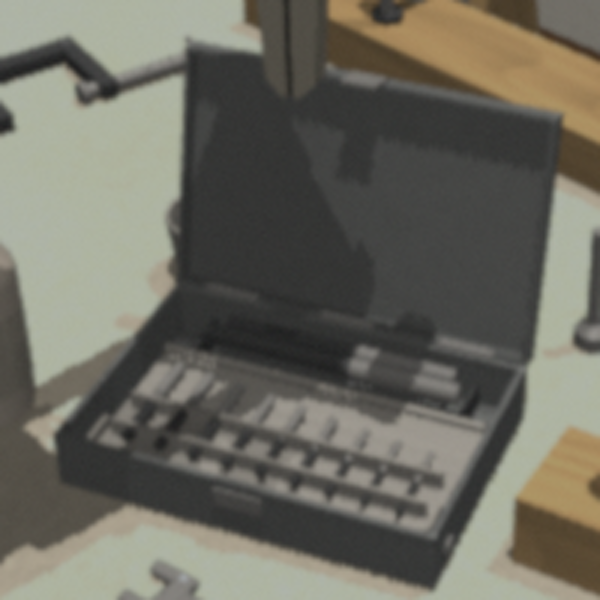

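View pics/w3.png

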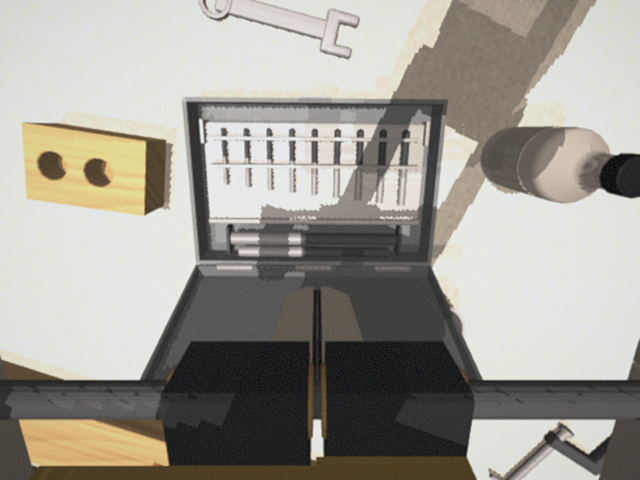

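The rack is flat: wrist depth gives the lip at 20.6 mm (20 expected) and the hem at 25 mm. In the wrist view the bench objects around the case haven't moved. Next I'll go over and behind the lid.

```bash
python3 -m jog '[0,-0.011,0,-0.035,0,0,-1, 0,0,0,-0.04,0,0,-1, 0,0,0,-0.04,0,0,-1, 0,0,0,-0.035,0,0,-1, 0,0,0,-0.003,-0.002,0,-1, 0,0,0,0,0,0,-1]'; python3 g.py 178 0 160
```

```text
clock: 6.42
eef_pos: [0.6395, 0.1482, 0.2367]
ee_rot: [-0.193, 0.981, 0.004, -0.02]
wrist_force: [-0.7, 0.7, -0.7]
width: 0.0006
t 6.42 tip case [173.    3.8 214.7] F case [-0.4  0.9 -0.7] w 0.6
 rot needed [ 0.016 -0.037 -0.002]
 shift in wanted axes mm [-5.  -3.8 54.7]
```

```bash
python3 -m jog '[0.016,-0.037,0,-0.005,-0.004,0,-1, 0,0,0,0,0,0,-1]'; python3 g.py 178 0 160;  python3 - <<'E'
from station import *
import numpy as np
from h import *
for n in("side","scene"):
    c=calibration(n);p,d=read_camera(n); np.savez(f"{n}4.npz",p=p,d=d,**{k:np.array(v) for k,v in c.items()})
s=load('scene4.npz'); crop(s,230,100,260,200,3,'pics/c4.png')
P=np.load('fit.npy'); P[:3]=.480,.079,.390; P[4]=0
draw(load('side4.npz'),P,'pics/s4.png',190,140,200,200,3)
E
```

```text
clock: 6.58
eef_pos: [0.643, 0.1459, 0.2299]
ee_rot: [-0.193, 0.981, 0.001, -0.005]
wrist_force: [-1.1, -0.5, 0.3]
width: 0.0007
t 6.58 tip case [176.   -0.  207.9] F case [-1.2 -0.1  0.3] w 0.7
 rot needed [ 0.003 -0.01  -0.002]
 shift in wanted axes mm [-2.   0.  47.9]
```

View pics/c4.png

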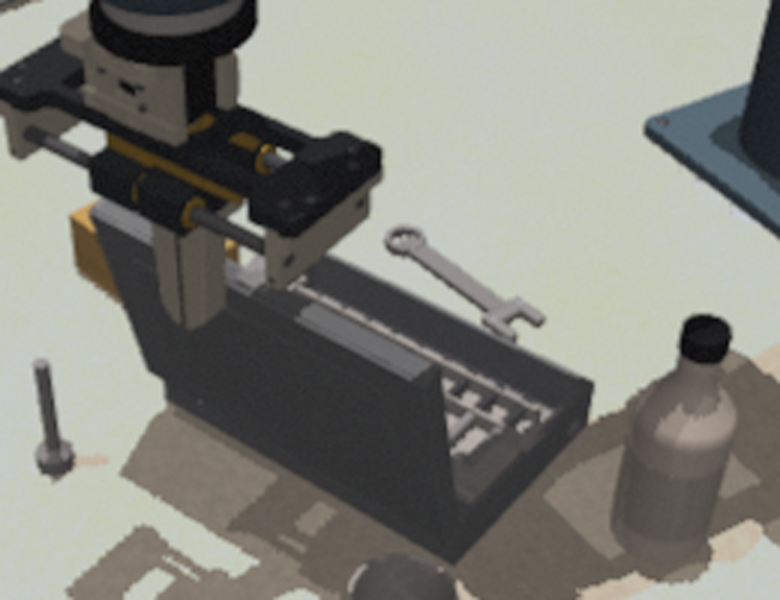

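View pics/s4.png

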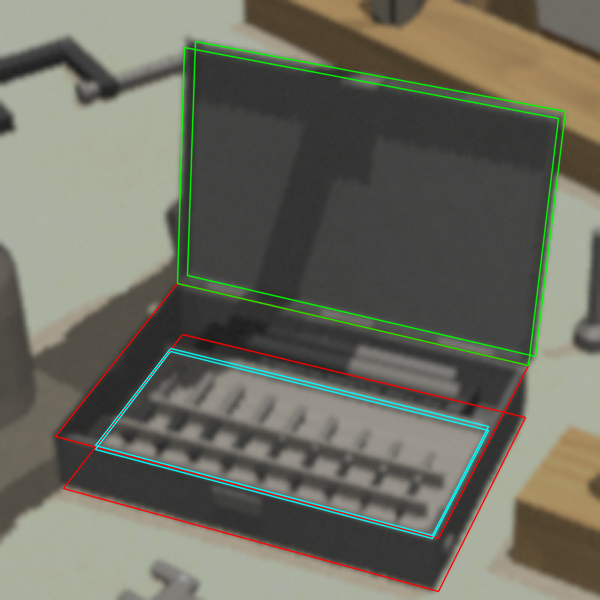

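```bash
python3 -m jog '[0,-0.01,0,0.01,0,0.012,-1, 0,0,0,0.01,0,0.012,-1, 0,0,0,0.008,0,0,-1]'; python3 g.py 145 0 183
```

```text
clock: 6.93
eef_pos: [0.6139, 0.1347, 0.2065]
ee_rot: [-0.192, 0.981, 0.002, -0.002]
wrist_force: [-0.4, -0.5, -0.6]
width: 0.0006
t 6.93 tip case [145.    0.7 184.5] F case [-0.5 -0.3 -0.6] w 0.6
 rot needed [ 0.005 -0.003 -0.003]
 shift in wanted axes mm [-0.  -0.7  1.5]
```

```bash
python3 -m jog '[0,0,0,0.005,0,0.001,-1, 0,0,0,0.005,0,0,-1, 0,0,0,0.005,0,0,-1, 0,0,0,0.005,0,0,-1]'; python3 g.py 100 0 185
```

```text
clock: 7.27
eef_pos: [0.5957, 0.1274, 0.2094]
ee_rot: [-0.192, 0.981, 0.003, 0.003]
wrist_force: [3.2, 1.6, 0.9]
width: 0.0004
t 7.27 tip case [125.6   0.9 187.4] F case [3.6 0.3 0.9] w 0.4
 rot needed [ 0.005  0.008 -0.004]
 shift in wanted axes mm [25.6 -0.9  2.4]
```

```bash
python3 -m jog '[0,0,0,0.006,0,0,-1, 0,0,0,0.006,0,0,-1, 0,0,0,0.006,0,0,-1, 0,0,0,0.006,0,0,-1]'; python3 g.py 100 0 185
python3 -c "
from h import lidpt
import numpy as np
for th in np.arange(1.7,-.01,-.1):
    q=lidpt(th,.14,.015,0)*1e3; print(round(th,2),'r140 tip centre',np.round(q[0]+7.5,1),np.round(q[2],1),np.round(lidpt(th,.16,.015,0)*1e3)[[0,2]])"
```

```text
clock: 7.6
eef_pos: [0.5739, 0.1184, 0.2125]
ee_rot: [-0.192, 0.981, 0.003, 0.007]
wrist_force: [3.5, 1.4, 2.4]
width: 0.0005
t 7.6 tip case [102.2   0.8 190.5] F case [ 3.8 -0.   2.4] w 0.5
 rot needed [ 0.003  0.016 -0.004]
 shift in wanted axes mm [ 2.2 -0.8  5.5]
1.7 r140 tip centre 120.4 178.9 [115. 199.]
1.6 r140 tip centre 106.6 181.5 [100. 201.]
1.5 r140 tip centre 92.6 182.7 [ 84. 203.]
1.4 r140 tip centre 78.5 182.5 [ 68. 202.]
1.3 r140 tip centre 64.5 180.9 [ 52. 200.]
1.2 r140 tip centre 50.8 177.9 [ 36. 197.]
1.1 r140 tip centre 37.4 173.6 [ 21. 191.]
1.0 r140 tip centre 24.5 167.9 [  6. 185.]
0.9 r140 tip centre 12.2 161.0 [ -8. 177.]
0.8 r140 tip centre 0.7 152.9 [-21. 167.]
0.7 r140 tip centre -9.9 143.7 [-33. 157.]
0.6 r140 tip centre -19.6 133.4 [-44. 145.]
0.5 r140 tip centre -28.2 122.3 [-53. 132.]
0.4 r140 tip centre -35.6 110.3 [-62. 118.]
0.3 r140 tip centre -41.8 97.7 [-68. 104.]
0.2 r140 tip centre -46.7 84.5 [-74.  88.]
0.1 r140 tip centre -50.3 70.9 [-78.  73.]
-0.0 r140 tip centre -52.5 57.0 [-80.  57.]
```

```bash
python3 -m jog '[0,0.016,0,0.006,0,0.003,-1, 0,0,0,0.006,0,0.003,-1, 0,0,0,0.006,0,0.003,-1, 0,0,0,0.006,0,0.002,-1, 0,0,0,0.006,0,0.002,-1]'; python3 g.py 64 0 179
```

```text
clock: 8.02
eef_pos: [0.5433, 0.1051, 0.1988]
ee_rot: [-0.192, 0.981, 0.0, -0.001]
wrist_force: [3.7, 1.1, 4.3]
width: 0.0006
t 8.02 tip case [6.840e+01 1.000e-01 1.768e+02] F case [ 3.8 -0.4  4.3] w 0.6
 rot needed [ 0.001 -0.002 -0.004]
 shift in wanted axes mm [ 4.4 -0.1 -2.2]
```

```bash
python3 -m jog '[0,0.01,0,0.006,0,0.003,-1, 0,0,0,0.006,0,0.003,-1, 0,0,0,0.006,0,0.003,-1, 0,0,0,0.006,0,0.003,-1]'; python3 g.py 50 0 176
```

```text
clock: 8.35
eef_pos: [0.5172, 0.0945, 0.1853]
ee_rot: [-0.192, 0.981, -0.001, -0.008]
wrist_force: [1.7, 0.8, 3.9]
width: 0.0005
t 8.35 tip case [ 39.9   0.2 163.3] F case [1.9 0.1 3.9] w 0.5
 rot needed [ 0.002 -0.017 -0.004]
 shift in wanted axes mm [-10.1  -0.2 -12.7]
```

```bash
python3 -m jog '[0,-0.01,0,0.005,0,0.003,-1, 0,0,0,0.005,0,0.003,-1, 0,0,0,0.005,0,0.003,-1, 0,0,0,0.005,0,0.003,-1]'; python3 g.py -2 0 137
```

```text
clock: 8.68
eef_pos: [0.4942, 0.0854, 0.1712]
ee_rot: [-0.192, 0.981, 0.0, -0.006]
wrist_force: [2.3, 1.0, 0.8]
width: 0.0003
t 8.68 tip case [ 15.4   0.6 149.2] F case [2.5 0.1 0.8] w 0.3
 rot needed [ 0.002 -0.011 -0.004]
 shift in wanted axes mm [17.4 -0.6 12.2]
```

```bash
python3 -m jog '[0,-0.01,0,0.005,0,0.004,-1, 0,0,0,0.005,0,0.004,-1, 0,0,0,0.005,0,0.004,-1, 0,0,0,0.003,0,0.003,-1]'; python3 g.py -2 0 137
```

```text
clock: 9.02
eef_pos: [0.4743, 0.0776, 0.1538]
ee_rot: [-0.192, 0.981, 0.001, -0.002]
wrist_force: [2.1, -0.6, 0.8]
width: 0.0003
t 9.02 tip case [ -5.8   1.  131.8] F case [ 1.7 -1.3  0.8] w 0.3
 rot needed [ 0.003 -0.004 -0.004]
 shift in wanted axes mm [-3.8 -1.  -5.2]
```

```bash
python3 -m jog '[0,0,0,0.003,0,0.004,-1, 0,0,0,0.003,0,0.004,-1, 0,0,0,0.003,0,0.004,-1, 0,0,0,0.003,0,0.004,-1]'; python3 g.py -31 0 94
```

```text
clock: 9.35
eef_pos: [0.461, 0.0723, 0.1358]
ee_rot: [-0.192, 0.981, 0.001, -0.004]
wrist_force: [2.3, 0.1, 1.7]
width: 0.0004
t 9.35 tip case [-20.2   1.1 113.8] F case [ 2.2 -0.8  1.7] w 0.4
 rot needed [ 0.003 -0.007 -0.004]
 shift in wanted axes mm [10.8 -1.1 19.8]
```

```bash
python3 -m jog '[0,0,0,0.003,0,0.004,-1, 0,0,0,0.003,0,0.004,-1, 0,0,0,0.002,0,0.004,-1, 0,0,0,0.002,0,0.004,-1]'; python3 g.py -31 0 94
```

```text
clock: 9.68
eef_pos: [0.4509, 0.0684, 0.1179]
ee_rot: [-0.192, 0.981, 0.001, -0.004]
wrist_force: [1.7, -0.9, 1.4]
width: 0.0006
t 9.68 tip case [-31.1   1.4  96. ] F case [ 1.2 -1.4  1.4] w 0.6
 rot needed [ 0.004 -0.007 -0.004]
 shift in wanted axes mm [-0.1 -1.4  2. ]
```

```bash
python3 -m jog '[0,0,0,0.002,0,0.003,-1, 0,0,0,0.001,0,0.003,-1, 0,0,0,0.001,0,0.003,-1, 0,0,0,0.001,0,0.003,-1, 0,0,0,0.001,0,0.003,-1]'; python3 g.py -42 0 57
```

```text
clock: 10.1
eef_pos: [0.4441, 0.0659, 0.101]
ee_rot: [-0.192, 0.981, 0.001, -0.004]
wrist_force: [1.0, -0.2, 0.6]
width: 0.0007
t 10.1 tip case [-38.3   1.6  79. ] F case [ 0.9 -0.6  0.6] w 0.7
 rot needed [ 0.004 -0.007 -0.004]
 shift in wanted axes mm [ 3.7 -1.6 22. ]
```

```bash
python3 -m jog '[0,0,0,0.001,0,0.003,-1, 0,0,0,0.001,0,0.002,-1, 0,0,0,0.001,0,0.002,-1]'; python3 g.py -42 0 57
```

```text
clock: 10.35
eef_pos: [0.4409, 0.0648, 0.093]
ee_rot: [-0.192, 0.981, 0.002, -0.004]
wrist_force: [1.2, -0.2, 1.6]
width: 0.0003
t 10.35 tip case [-41.7   1.9  71. ] F case [ 1.  -0.7  1.6] w 0.3
 rot needed [ 0.005 -0.008 -0.004]
 shift in wanted axes mm [ 0.3 -1.9 14. ]
```

```bash
python3 -m jog '[0,0,0,0,0,0.002,-1, 0,0,0,0,0,0.002,-1, 0,0,0,0,0,0.002,-1, 0,0,0,0,0,0.002,-1, 0,0,0,0,0,0.0015,-1]'; python3 g.py -42 0 57
```

```text
clock: 10.77
eef_pos: [0.4392, 0.0643, 0.0821]
ee_rot: [-0.192, 0.981, 0.001, -0.006]
wrist_force: [-0.0, -0.9, 1.5]
width: 0.0004
t 10.77 tip case [-43.6   2.1  60.1] F case [-0.3 -0.8  1.5] w 0.4
 rot needed [ 0.005 -0.011 -0.004]
 shift in wanted axes mm [-1.6 -2.1  3.1]
```

```bash
python3 -m jog '[0,0,0,0,0,0.0015,-1, 0,0,0,0,0,0.0015,-1]'; python3 g.py -42 0 57
```

```text
clock: 10.93
eef_pos: [0.4389, 0.0643, 0.079]
ee_rot: [-0.192, 0.981, 0.001, -0.006]
wrist_force: [-6.7, -0.5, 29.5]
width: 0.0007
t 10.93 tip case [-43.9   2.1  57. ] F case [-6.4  2.1 29.5] w 0.7
 rot needed [ 0.005 -0.012 -0.003]
 shift in wanted axes mm [-1.9 -2.1  0. ]
```

```bash
python3 -m jog '[0,0,0,0,0,0,-1, 0,0,0,0,0,0.001,-1]'; python3 g.py; python3 -m jog '[0,0,0,0,0,-0.02,-1, 0,0,0,0,0,-0.04,-1, 0,0,0,0,0,-0.04,-1, 0,0,0,0,0,-0.04,-1, 0,0,0,0,0,-0.03,-1, 0,0,0,0,0,0,-1]'; python3 g.py;python3 - <<'E'
from station import *
import numpy as np
from h import *
for n in("side","scene","wrist"):
    c=calibration(n);p,d=read_camera(n); np.savez(f"{n}5.npz",p=p,d=d,**{k:np.array(v) for k,v in c.items()})
P=np.load('fit.npy'); P[:3]=.480,.079,.390; P[4]=0;P[3]=0
draw(load('side5.npz'),P,'pics/s5.png',190,140,200,200,3)
draw(load('scene5.npz'),P,'pics/c5.png',230,120,260,195,3)
cv2.imwrite('pics/w5.png',load('wrist5.npz')['p'][:,:,::-1])
a=P[2];R=np.array([[np.cos(a),-np.sin(a)],[np.sin(a),np.cos(a)]])
for n in("side5","scene5","wrist5"):
    W=world(load(n+'.npz')).reshape(-1,3); L=W.copy();L[:,:2]=(W[:,:2]-P[:2])@R
    m=(abs(L[:,0])<.07)&(abs(L[:,1])<.1)&(L[:,2]<.1)&(L[:,2]>.03); f=(L[:,2]<.015)&(abs(L[:,0])<.25)&(abs(L[:,1])<.3)
    A=np.c_[L[m,:2],np.ones(m.sum())]; print(n,m.sum(),'lid plane slope x,y,z0',np.round(np.linalg.lstsq(A,L[m,2],rcond=None)[0],4),'floor',np.median(L[f,2]))
E
```

```text
clock: 11.1
eef_pos: [0.4389, 0.0643, 0.0791]
ee_rot: [-0.192, 0.981, 0.001, -0.006]
wrist_force: [-5.1, -0.3, 20.6]
width: 0.0005
t 11.1 tip case [-43.9   2.1  57.1] F case [-4.8  1.7 20.6] w 0.5
 rot needed [ 0.005 -0.012 -0.003]
clock: 11.6
eef_pos: [0.4384, 0.0655, 0.2538]
ee_rot: [-0.192, 0.981, 0.004, -0.01]
wrist_force: [1.3, 0.5, -0.1]
width: 0.0004
t 11.6 tip case [-44.    3.6 231.8] F case [ 1.4 -0.  -0.1] w 0.4
 rot needed [ 0.011 -0.019 -0.003]
side5 5603 lid plane slope x,y,z0 [0.0007 0.0013 0.0588] floor 0.001316166793295881
scene5 4818 lid plane slope x,y,z0 [-0.0009 -0.0006  0.0596] floor 0.002108758461821958
wrist5 26024 lid plane slope x,y,z0 [0.0006 0.0002 0.0581] floor 0.0005522666317984426
```

View pics/s5.png

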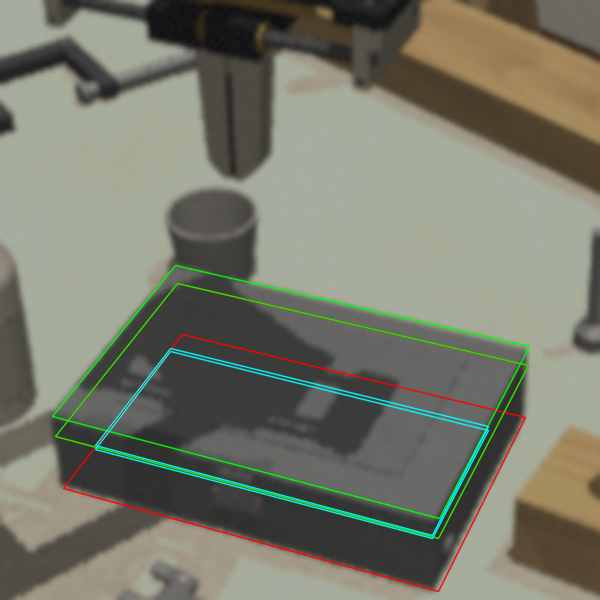

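View pics/c5.png

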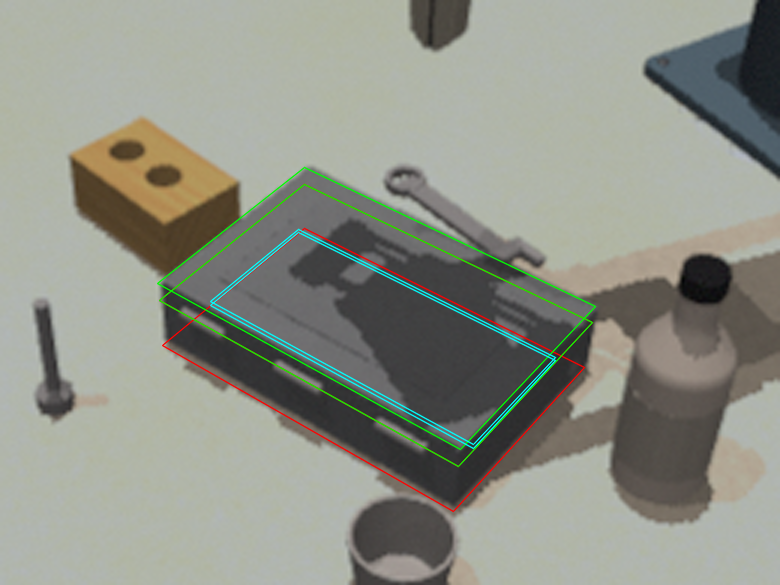

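View pics/w5.png

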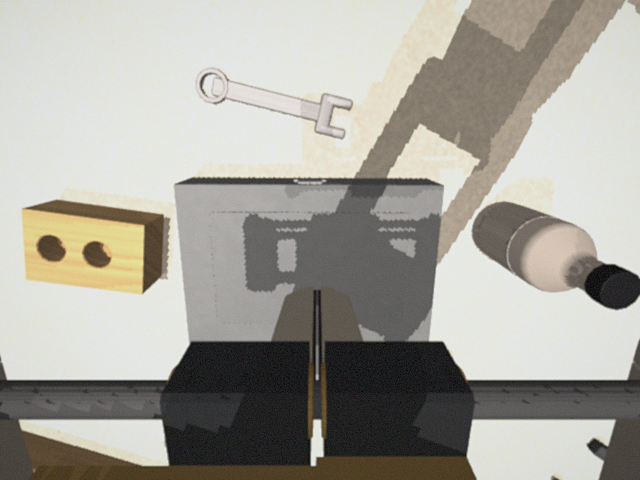

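The lid is level (slope under 0.001 rad) and its top is about 57.5 mm above the bench. The case still matches its outline from the start, and all the bystanders are where they were.

```bash
python3 -c "
from station import *
print(job_done()); print(get_state()['clock'])"
```

```text
the job is handed in; nothing more can be done
None
the job is handed in; nothing more can be done
```

The rack is folded flat inside the case and the lid is pressed fully shut on top of it. I handed the job in about 12 s into the 48 s allowed.

- **Rack:** I pushed it down with closed fingertips on its lip, then pressed the hem home with about 22–31 N. With the lid still open, depth readings put the lip at 20.6 mm (20 expected) and the hem at 25 mm.
- **Lid:** I pushed it over from behind with about 4 N and eased it down at a steadily slower speed. It stopped at 57 mm under about 30 N. After I lifted away, it was level within 0.001 rad with its top at about 57.5 mm (57 expected).
- **Surroundings:** The case still matches its starting outline to within the overlay's 3 mm accuracy. The bottle, block, tin, bit and wrench appear where they were, judged by eye and not measured.
- **Deviations:** While crossing over the lid, the fingertips sank to about 215 mm instead of the planned 230–240 mm. No contact force showed, and the pictures showed the lid unmoved. During the final rack press the fingers also sat about 3 mm forward of plan, with no effect on the result.

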